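# Clamp a reagent bottle on the shaker with its turnbuckle

## Task

Get the amber bottle ready to shake: stand it upright on the shaker's deck between the two black rubber cushions, about the middle of their length, and then turn the brass hexagonal turnbuckle sleeve so that both bars draw in until both cushions touch the bottle, and about another quarter turn so that it is held firmly but not crushed. Leave the white bottle, the orange tip box and the red-tipped dropper bottle where they stand.

Things in the scene. Friction and masses are not known exactly. Their poses are not given: they have to be found in the camera images.
- shaker: Orbital shaker, fixed: white base, aluminium deck 300 x 260 mm (x, y), top 100 mm above the bench. Origin: centre of its underside, z up; +x points from the turnbuckle to the bottle's place, y along the turnbuckle. Guide rods along y at x = -35 and 115, 130 mm high; their end blocks at y = +-119 rise to 144. Two grey bars along x (-115 to 135), 16 wide, from 144 to 166 mm high, slide on them in y.
- stand (a point): Point on the deck's top (100 mm above the bench) midway between the cushions, at shaker x = 45 mm, y = 0: where the middle of the bottle's foot belongs. Axes as the shaker's.
- turnbuckle (a joint): Angle (rad) of the brass sleeve, right-handed about shaker +y; starts between 0.3 and 1.8. As it grows (top of the sleeve moving towards +x, the bottle's side) both bars draw in, each 10 mm per full turn (coarse left- and right-hand threads). Stops at 0 and 9.5. Dry friction 0.16 N m, stays where left. At 0 and every pi/3 two flats stand upright, facing shaker +x and -x.
- sleeve (a point): Centre of the turnbuckle's sleeve, on its axis, at shaker x = -105, y = 0, 155 mm above the bench. Brass hexagon 26 mm across flats, 30 across corners, 74 long along y; it turns but does not shift. Its x axis is the normal of one flat and turns with it. Red paint mark on one flat. 10 mm threaded rods run from its ends to the bars. Free around it: 55 mm down to the deck, 65 mm to a guide rod.
- cushion_l: Black rubber cushion on the bar at the shaker's +y side, 80 mm long (shaker x = 5 to 85), from 141 to 169 mm above the bench. Its origin coincides with the shaker's when the turnbuckle is at 0 and it is not squeezed; it moves along the shaker's y. It gives about 1 mm per 9 N, 7 mm at most.
- cushion_r: The same on the shaker's -y side. The inner face of each bar lies 23.5 mm farther out than the inner face of its cushion.
- face_l (a point): Middle of the inner face of the +y cushion, at shaker x = 45, 155 mm above the bench; at shaker y = 36.5 mm with the turnbuckle at 0 and no squeeze.
- face_r (a point): Middle of the inner face of the -y cushion; at shaker y = -36.5 mm with the turnbuckle at 0 and no squeeze.
- bottle: Amber glass bottle, black screw cap, paper label, closed, about 0.3 kg. Round body 60 mm across up to 78 mm height, then a shoulder to 88; neck 34 across; cap 38 mm across from 96 to 122 mm height (the top). Origin: centre of its foot, z up. Stands on the bench to the left or the right of the shaker.
- white_bottle: White bottle with a blue cap, of the same size as the amber one, on the other side of the shaker. Origin: centre of its foot. To be left alone.
- tip_box: Clear box of orange pipette tips, 120 x 82 x 59 mm. Origin: centre of its underside. To be left alone.
- dropper_bottle: White dropper bottle with a red tip, 58 mm across, 177 mm high. Origin: centre of its foot. To be left alone.

How it is judged:
By the outcome, as a careful person would: the job done as asked, in the order asked, and still so for the second after the job is handed in, with the robot touching nothing.
It also fails if it takes over 72 s, if anything falls off the work surface, if the arm or the gripper's body presses on something with over 40 N, if the wrist force passes 120 N, or if a joint passes its speed limit or range.

## Robot

A 6-joint arm with a two-finger parallel gripper is mounted at the origin on the work surface. World frame = base frame: x ahead of the robot, y to its left, z up, the work surface at z = 0. Lengths are in m, angles in rad, forces in N, time in s.
With the tool pointing down it reaches from about 0.425 to 0.95 m from the base axis. Payload 3.5 kg.
Tool frame: the origin (TCP) lies midway between the tips of the shut fingers; the grasp point (between the pads) lies 19 mm behind it; z points along the fingers, y is the line along which they close (so a half turn about z gives the same grasp; the last joint's range is limited). The gripper opens to 85 mm and grips with 20 to 120 N. Pads are 22 mm wide; open, the fingers measure 114 mm over their backs; the gripper's body (76 mm by 85 mm) begins 54 mm behind the grasp point. The pads swing forward as they close: fully open they stand 13 mm farther back than shut.
Start: joints at [-1.332, 0.286, 1.577, -0, 1.279, -0.15], TCP at [0.256, -0.625, 0.231] pointing down, gripper open.
Joint ranges: [-2.77, 2.77], [-0.9, 2.22], [0.21, 2.48], [-1.53, 4.67], [0.24, 2.81], [-2.84, 2.84]. Speed limits (rad/s): [2.79, 2.79, 3.14, 3.14, 3.14, 3.14].

## Interface

Orientations are given as a unit quaternion [x, y, z, w].
In Python, from plant import ctrl gives the robot as it stands.
- The arm moves only by the tool arm_command, never from a script. Its argument "steps" is one flat list of numbers, 5 for each row, row after row: the opening in per cent of the stroke, from 0 (shut) to 100 (fully open), then the shift along the tool's x, y, z each as a share of 25 mm, from -1 to 1, then the turn about the tool's z as a share of 0.1 rad, from -1 to 1. In form: [grip, tx, ty, tz, spin, grip, tx, ty, tz, spin, ...]. A call has 1 to 8 rows; each row shifts and turns the commanded pose from where the row before left it, along the tool's axes as they then stand; what a row does not reach is not made up. A row lasts 1/12 s, in which the tool goes at most 41.7 mm and 7.16 degrees, less where a joint would pass 70% of its speed; a pose out of reach is approached as far as the arm can. A call with a number of a shift or a turn outside -1 to 1 is refused whole. A call with a gripper value outside its range is refused whole. The fingers move at their own pace and stop on an object; "squeeze" is the grip in N (left out, the last holds). Time passes only in rows, so rows that do not move let the fingers close. It gives the time, the measured TCP pose, the force, the opening and the grip force at its end, in the units of the state.
- ctrl.get_state(): the state, without advancing time (a new reading comes with each control period).
- ctrl.read_camera(name): name is "side" or "top" or "wrist"; returns the picture (384x512x3 uint8, red, green, blue); there is no depth.
- ctrl.camera_model(name): a dict with "intrinsics" (3x3 intrinsics, pixels), "D" ([k1, k2, p1, p2, k3] as OpenCV has them; the pictures are not rectified), "rvec" (rotation vector, rad) and "tvec" (3), from world to camera coordinates, as OpenCV has them. Camera axes: x right, y down, z forward; pixel columns grow to the right and rows downward; lengths in m; the calibration is good to about 2 mm. A picture is of the moment at which its call begins: read the wrist's pose just before it. camera_model takes no time and is no camera call; for the wrist camera it gives the pose at the moment of the call.
- ctrl.sign_off(): hands the job in; it is judged then, once.
The state is a dict: "time": time; "qpos": joint angles; "dq": joint speeds; "joint_efforts": joint torques, N m; "eef_pos": TCP position; "tcp_rot": TCP orientation; "contact_force": force on the tool from outside, world axes, zero at the start; "wrist_torque": the same for the moment, N m; "opening": opening from 0.0 (shut) to 1.0 (fully open); "finger_force": force on a finger pad.
Only numpy, scipy, OpenCV 4.12 (cv2) and the standard library are available. Lean on these libraries where they do the work, as an engineer would, in place of code of your own. Each camera call takes 0.05 s, during which the arm holds its last target. There are 200 camera calls.

## Working session

There is one attempt and no reset: what is moved stays moved. The work goes in short steps, Python scripts to look and compute and a tool call to move; the robot and the scene stay as the last step left them, time stands still between calls to the robot, and variables do not carry over. Pictures are saved under pics/ and viewed, at most 10 in all, crops included, and the job is handed in when it is done.

Besides the shell and the picture viewer there is one more tool, called as a command line: name --argument value ..., lists and objects as JSON in quotes. arm_command: Moves the arm, as the interface text tells. Its arguments: {"type":"object","properties":{"steps":{"type":"array","items":{"type":"number"}},"squeeze":{"type":"number"}},"required":["steps"]}

```bash
mkdir -p pics; ls; python3 - <<'E'
from plant import ctrl
import cv2,numpy as np
a=[ctrl.read_camera(n) for n in("side","top")]
for n,i in zip(("side","top"),a):
    cv2.imwrite(f"pics/{n}0.png",i[:,:,::-1])
    m=ctrl.camera_model(n);R=cv2.Rodrigues(m["rvec"])[0];print(n,-R.T@m["tvec"],R[2],m["intrinsics"][0][0])
s=ctrl.get_state();print(s)
E
```

```text
pics
side [0.45862123 0.86626108 0.84377345] [ 0.08357491 -0.75967908 -0.64490537] 407.5865161930001
top [0.37007524 0.01616822 0.97465513] [ 0.19723551 -0.03365784 -0.97977819] 388.19890029862336
{'time': 0.1, 'qpos': array([-1.33197396e+00,  2.87138538e-01,  1.57806353e+00,  2.64293583e-05,
        1.27859397e+00, -1.50000021e-01]), 'dq': array([ 1.00179231e-03, -3.30051046e-03, -4.87143525e-03,  4.93878922e-04,
        1.32509720e-03,  4.89581580e-05]), 'joint_efforts': array([ 6.24668210e-04, -4.07298589e+01, -2.93698364e+01, -1.18234684e-04,
        3.43946725e-03, -2.29563163e-06]), 'eef_pos': array([ 0.25578024, -0.62400687,  0.23002669]), 'tcp_rot': array([ 9.81161733e-01,  1.93184987e-01, -3.62734625e-05, -1.10116668e-03]), 'contact_force': array([0.78771029, 0.54582567, 0.4279977 ]), 'wrist_torque': array([-0.01864503,  0.01839127,  0.01779455]), 'finger_force': 0.0, 'opening': 0.9993877563914408}
```

View pics/top0.png

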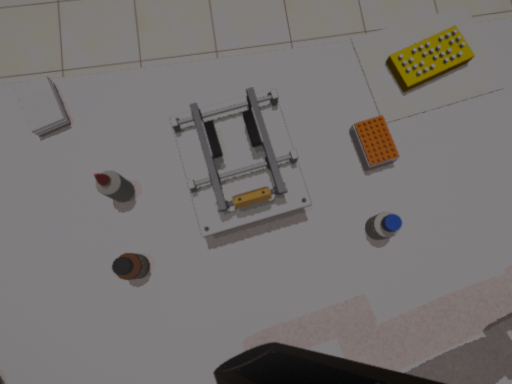

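View pics/side0.png

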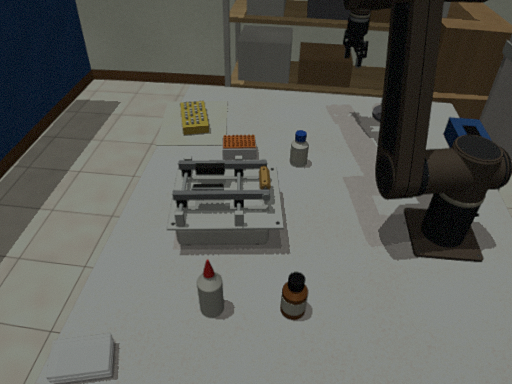

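The top view has the shaker centred near (240,160), the brass sleeve at (252,197), the amber cap at (124,266), the dropper at (110,182), the white bottle at (388,225) and the tip box at (375,140). The side view shows the same layout, with amber on the +y side.

```bash
cat > h.py <<'E'
from plant import ctrl
import cv2,numpy as np
from scipy.spatial.transform import Rotation as Ro
def ray(m,px,z):
    p=cv2.undistortPoints(np.array(px,float).reshape(-1,1,2),np.array(m["intrinsics"]),np.array(m["D"])).reshape(-1,2)
    R=cv2.Rodrigues(np.array(m["rvec"]))[0];c=-R.T@np.array(m["tvec"]).ravel()
    d=np.c_[p,np.ones(len(p))]@R
    return c+d*((z-c[2])/d[:,2])[:,None]
def proj(m,P): return cv2.projectPoints(np.array(P,float).reshape(-1,3),np.array(m["rvec"]),np.array(m["tvec"]),np.array(m["intrinsics"]),np.array(m["D"]))[0].reshape(-1,2)
def blob(mask):
    n,l,s,c=cv2.connectedComponentsWithStats(mask.astype(np.uint8))
    i=1+np.argmax(s[1:,4]);return l==i
E
python3 - <<'E'
from h import *
im=cv2.imread("pics/top0.png");hsv=cv2.cvtColor(im,cv2.COLOR_BGR2HSV);m=ctrl.camera_model("top")
roi=np.zeros(im.shape[:2],bool);roi[170:220,215:290]=1
b=blob(roi&(hsv[...,1]>130)&(hsv[...,0]>12)&(hsv[...,0]<35))
ys,xs=np.nonzero(b);P=ray(m,np.c_[xs,ys],.164)[:,:2];c=P.mean(0);u,s,v=np.linalg.svd(P-c,full_matrices=False)
print("sleeve",len(P),c,v[0],np.ptp((P-c)@v[0]),np.ptp((P-c)@v[1]))
ax=v[0] if v[0][1]>0 else -v[0]
yaw=np.arctan2(-ax[0],ax[1]);print("yaw",yaw)
# amber cap: dark disc
roi[:]=0;roi[245:290,100:160]=1
d=blob(roi&(hsv[...,2]<45));ys,xs=np.nonzero(d);(cc,r)=cv2.minEnclosingCircle(np.c_[xs,ys].astype(np.float32))
print("cap",cc,r,ray(m,cc,.115))
# deck corners (manual)
print("deck",ray(m,[(310,207),(205,235)],.1))
print("red tip, white cap, tipbox",ray(m,[(103,177)],.17),ray(m,[(393,223)],.122),ray(m,[(375,140)],.059))
cv2.imwrite("pics/c1.png",np.hstack([cv2.resize(im[85:240,165:315],None,fx=3.6,fy=3.6,interpolation=2),cv2.resize(im[240:295,95:165],(254,558))]))
E
```

```text
sleeve 414 [0.51956621 0.00263428] [-0.1454601   0.98936412] 0.07895808671721626 0.025031857402832935
yaw 0.1459780006720029
cap (122.5, 265.0) 9.962529182434082 [[0.42130259 0.29830402 0.115     ]]
deck [[ 0.49001466 -0.12718986  0.1       ]
 [ 0.46112466  0.11689958  0.1       ]]
red tip, white cap, tipbox [[0.60651189 0.30714219 0.17      ]] [[ 0.42605879 -0.29769331  0.122     ]] [[ 0.63766461 -0.32082083  0.059     ]]
```

View pics/c1.png

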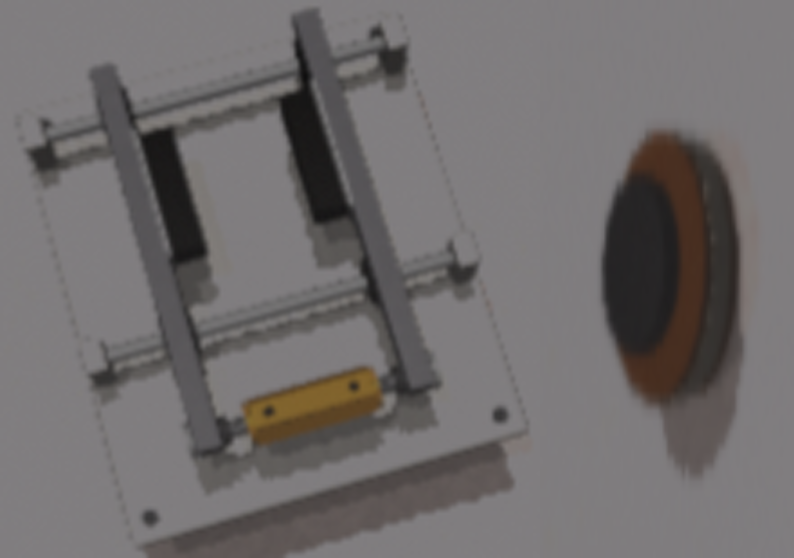

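The crop shows two grey bars, with the left one running from about (193.6,104) to (222.5,208.6) and the right one from (250,88) to (282.5,192). The sleeve lies between their near ends, and the cushions are well apart.

```bash
python3 - <<'E'
from h import *
m=ctrl.camera_model("top")
B=ray(m,[(193.6,103.9),(222.5,208.6),(250,88.3),(282.5,191.9)],.166);print(B[:,:2])
for a,b in((0,1),(2,3)): d=B[a]-B[b];print(np.arctan2(d[1],d[0]),np.linalg.norm(d))
# line across the bars: near/far midpoints
n=(B[1]+B[3])/2;f=(B[0]+B[2])/2;d=f-n;print(n,f,np.arctan2(d[1],d[0]))
s=ctrl.get_state();p=s["eef_pos"];R=Ro.from_quat(s["tcp_rot"]).as_matrix()
way=[(0.56,-0.30,0.26),(0.58,0.1,0.26),(0.421,0.298,0.22)]
for w in way: print(np.round(R.T@(np.array(w)-p)/.025,1)); p=np.array(w)
E
```

```text
[[ 0.74611371  0.10011103]
 [ 0.5039344   0.06648982]
 [ 0.76543764 -0.02897706]
 [ 0.52128263 -0.06411315]]
0.13794601278974997 0.24450194582348908
0.14292767986801824 0.2466702521971291
[0.51260852 0.00118834 0.166     ] [0.75577567 0.03556698 0.166     ] 0.14044784227171156
[16.2 -7.4 -1.2]
[  6.8 -14.5   0. ]
[-2.9 -9.7  1.6]
```

arm_command --steps '[100,0.95,-0.44,-0.07,0,100,0.95,-0.44,-0.07,0,100,0.95,-0.44,-0.07,0,100,0.95,-0.44,-0.07,0,100,0.95,-0.44,-0.07,0,100,0.95,-0.44,-0.07,0,100,0.95,-0.44,-0.07,0,100,0.95,-0.44,-0.07,0]'

```text
time: 0.77
eef_pos: [0.3989, -0.4698, 0.2447]
tcp_rot: [0.981, 0.193, -0.0, -0.001]
contact_force: [0.2, 0.4, -0.0]
opening: 0.999
finger_force: 0.0
```

arm_command --steps '[100,0.95,-0.44,-0.07,0,100,0.95,-0.44,-0.07,0,100,0.95,-0.44,-0.07,0,100,0.95,-0.44,-0.07,0,100,0.95,-0.44,-0.07,0,100,0.95,-0.44,-0.07,0,100,0.95,-0.44,-0.07,0,100,0.95,-0.44,-0.07,0]'

```text
time: 1.43
eef_pos: [0.5413, -0.3164, 0.2587]
tcp_rot: [0.981, 0.193, -0.0, -0.0]
contact_force: [0.7, -0.6, -0.1]
opening: 0.996
finger_force: 0.0
```

arm_command --steps '[100,0.95,-0.44,-0.07,0,100,0.45,-0.97,0,0,100,0.45,-0.97,0,0,100,0.45,-0.97,0,0,100,0.45,-0.97,0,0,100,0.45,-0.97,0,0,100,0.45,-0.97,0,0,100,0.45,-0.97,0,0]'

```text
time: 2.1
eef_pos: [0.5667, -0.1101, 0.2604]
tcp_rot: [0.981, 0.193, -0.0, -0.0]
contact_force: [0.5, -0.1, 1.0]
opening: 1.0
finger_force: 0.0
```

arm_command --steps '[100,0.45,-0.97,0,0,100,0.45,-0.97,0,0,100,0.45,-0.97,0,0,100,0.45,-0.97,0,0,100,0.45,-0.97,0,0,100,0.45,-0.97,0,0,100,0.45,-0.97,0,0,100,0.45,-0.97,0,0]'

```text
time: 2.77
eef_pos: [0.5764, 0.1034, 0.2605]
tcp_rot: [0.981, 0.193, -0.001, -0.0]
contact_force: [0.1, -0.2, -0.1]
opening: 0.999
finger_force: 0.0
```

arm_command --steps '[100,-0.29,-0.97,0.16,0,100,-0.29,-0.97,0.16,0,100,-0.29,-0.97,0.16,0,100,-0.29,-0.97,0.16,0,100,-0.29,-0.97,0.16,0,100,-0.29,-0.97,0.16,0,100,-0.29,-0.97,0.16,0,100,-0.29,-0.97,0.16,0]'

```text
time: 3.43
eef_pos: [0.4484, 0.2603, 0.2284]
tcp_rot: [0.981, 0.193, -0.0, 0.0]
contact_force: [0.5, -0.2, 0.7]
opening: 1.0
finger_force: 0.0
```

arm_command --steps '[100,-0.29,-0.97,0.16,0,100,-0.29,-0.97,0.16,0,100,0,0,0,0,100,0,0,0,0]'

```text
time: 3.77
eef_pos: [0.4168, 0.2995, 0.2203]
tcp_rot: [0.981, 0.194, -0.001, 0.0]
contact_force: [0.3, 0.1, -0.4]
opening: 1.001
finger_force: 0.0
```

```bash
python3 - <<'E'
from h import *
s=ctrl.get_state();m=ctrl.camera_model("wrist");im=ctrl.read_camera("wrist")[:,:,::-1]
cv2.imwrite("pics/w1.png",im);print(s["time"],s["eef_pos"],s["tcp_rot"],s["contact_force"])
print(proj(m,[(0.421,0.298,.122)]))
E
```

```text
3.7667 [0.41678642 0.2994898  0.2203402 ] [ 9.80917318e-01  1.94424180e-01 -6.02941770e-04  2.98994483e-04] [ 0.26869916  0.12371234 -0.3801322 ]
[[259.18897624 193.81847148]]
```

View pics/w1.png

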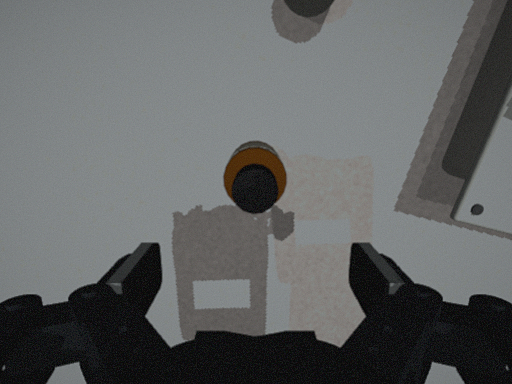

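The wrist view shows the black cap disc centred near (255,188), with the amber shoulder behind it and the open fingers below.

```bash
python3 - <<'E'
from h import *
im=cv2.imread("pics/w1.png");hsv=cv2.cvtColor(im,cv2.COLOR_BGR2HSV);m=ctrl.camera_model("wrist")
roi=np.zeros(im.shape[:2],bool);roi[135:225,215:300]=1
d=blob(roi&(hsv[...,2]<50)&(np.arange(384)[:,None]<216));ys,xs=np.nonzero(d)
c=(xs.min()+xs.max())/2,0;lo=ys.max();r=np.ptp(xs)/2;print(xs.min(),xs.max(),ys.min(),lo)
a=(hsv[...,1]>120)&roi;ya,xa=np.nonzero(a);print("amber",xa.min(),xa.max(),ya.min(),ya.max())
t=ray(m,(c[0],lo-r),.122)[0];print(t)
b=ray(m,((xa.min()+xa.max())/2,ya.min()+np.ptp(xa)/2),.08)[0];print("body",b)
s=ctrl.get_state();R=Ro.from_quat(s["tcp_rot"]).as_matrix()
print(R.T@(np.r_[t[:2],.09]-s["eef_pos"])/.025)
E
```

```text
232 278 164 213
amber 224 285 148 212
[0.42343243 0.30175135 0.122     ]
body [0.42371047 0.30233815 0.08      ]
[ 0.25913972 -0.01621272  5.23115153]
```

arm_command --steps '[100,0.26,-0.02,0.4,0,100,0,0,0.9,0,100,0,0,0.9,0,100,0,0,0.9,0,100,0,0,0.9,0,100,0,0,0.7,0,100,0,0,0.5,0,100,0,0,0,0]' --squeeze 40

```text
time: 4.48
eef_pos: [0.4224, 0.3, 0.0871]
tcp_rot: [0.981, 0.192, -0.003, 0.001]
contact_force: [0.0, -0.4, -0.3]
opening: 1.0
finger_force: 0.0
```

arm_command --steps '[0,0,0,0,0,0,0,0,0,0,0,0,0,0,0,0,0,0,0,0,0,0,0,0,0,0,0,0,0,0,0,0,0,0,0,0,0,0,0,0]'

```text
time: 5.15
eef_pos: [0.4247, 0.3024, 0.0925]
tcp_rot: [0.981, 0.193, 0.001, -0.0]
contact_force: [0.5, 0.9, 5.4]
opening: 0.435
finger_force: 40.5
```

arm_command --steps '[0,0,0,-0.4,0,0,0,0,-1,0,0,0,0,-1,0,0,0,0,-1,0,0,0.32,0.93,-0.87,0,0,0.32,0.93,-0.87,0,0,0.32,0.93,-0.87,0,0,0.32,0.93,-0.87,0]'

```text
time: 5.82
eef_pos: [0.4878, 0.227, 0.2629]
tcp_rot: [0.981, 0.194, -0.001, 0.0]
contact_force: [0.8, -0.3, -2.7]
opening: 0.432
finger_force: 41.1
```

arm_command --steps '[0,0.32,0.93,-0.87,0,0,0.32,0.93,-0.87,0,0,0.32,0.93,-0.87,0,0,0.32,0.93,0,0,0,0.32,0.93,0,0,0,0.32,0.93,0,0,0,0.32,0.93,0,0,0,0.32,0.93,0,0]'

```text
time: 6.48
eef_pos: [0.6179, 0.0792, 0.3266]
tcp_rot: [0.981, 0.193, -0.002, -0.0]
contact_force: [0.4, -0.1, -3.1]
opening: 0.43
finger_force: 41.2
```

arm_command --steps '[0,0.32,0.93,0,0,0,0.32,0.93,0,0,0,0.32,0.93,0,0,0,0,0,0,0.8,0,0,0,0,0.8,0,0,0,0,0.8,0,0,0,0,0,0,0,0,0,0]'

```text
time: 7.15
eef_pos: [0.6663, 0.0247, 0.3268]
tcp_rot: [0.997, 0.075, -0.001, -0.0]
contact_force: [1.0, -0.7, -3.4]
opening: 0.426
finger_force: 41.3
```

```bash
python3 - <<'E'
from h import *
s=ctrl.get_state();m=ctrl.camera_model("wrist");im=ctrl.read_camera("wrist")[:,:,::-1]
cv2.imwrite("pics/w2.png",im);print(s["time"],s["eef_pos"],s["tcp_rot"],s["contact_force"],s["opening"])
x=np.array([np.cos(.142),np.sin(.142)]);y=np.array([-x[1],x[0]])
st=np.array([.668,.0232]);P=[np.r_[st+x*a+y*b,z] for a,b,z in((0,0,.1),(-150,0,.155),(90,-80,.166))for a,b in[(a/1000,b/1000)]]
print(proj(m,P))
E
```

```text
7.15 [0.66625666 0.02474655 0.32684485] [ 9.97156262e-01  7.53470055e-02 -1.46203370e-03 -2.82527314e-04] [ 0.99471863 -0.69250064 -3.37925248] 0.42589322004665264
[[257.08394517 167.56684267]
 [256.00380516 304.98426787]
 [345.97408026  83.69401967]]
```

View pics/w2.png

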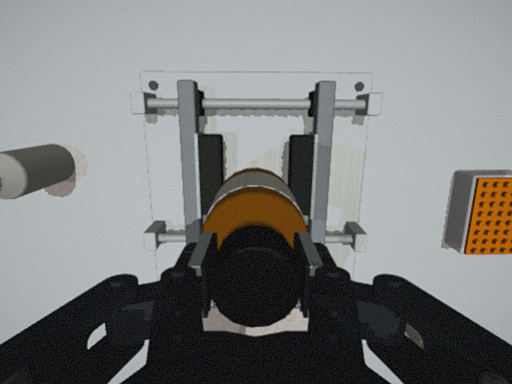

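The wrist view from above shows the bottle upright in the grip. The bars' far ends are at about (188,82) and (325,82), the cushion inner faces at columns 222 and 289, and the midline is at about 256.

```bash
python3 - <<'E'
from h import *
m=ctrl.camera_model("wrist")
im=cv2.imread("pics/w2.png")
g=cv2.cvtColor(im,cv2.COLOR_BGR2GRAY).astype(int)
for r in(90,130,150): print(r,"bars/cushions edges",[ (c,g[r,c-1]-0,g[r,c+1]) for c in range(165,350) if abs(g[r,c+1]-g[r,c-1])>28])
F=ray(m,[(188.5,82),(325.5,82)],.166);print("bar far ends",F[:,:2],np.linalg.norm(F[0]-F[1]))
d=F[0]-F[1];yaw=np.arctan2(-d[0],d[1]);mid=F.mean(0)[:2];x=np.array([np.cos(yaw),np.sin(yaw)])
print("yaw",yaw,"mid",mid,"stand",mid-.09*x)
C=ray(m,[(222,150),(290,150)],.169);print("cushion gap",np.linalg.norm(C[0]-C[1]),C.mean(0))
E
```

```text
90 bars/cushions edges [(176, np.int64(186), np.int64(145)), (177, np.int64(182), np.int64(119)), (192, np.int64(132), np.int64(100)), (193, np.int64(123), np.int64(69)), (194, np.int64(100), np.int64(49)), (198, np.int64(43), np.int64(84)), (199, np.int64(40), np.int64(119)), (200, np.int64(84), np.int64(142)), (201, np.int64(119), np.int64(155)), (311, np.int64(185), np.int64(153)), (313, np.int64(153), np.int64(111)), (314, np.int64(149), np.int64(51)), (315, np.int64(111), np.int64(39)), (317, np.int64(39), np.int64(70)), (318, np.int64(43), np.int64(106)), (319, np.int64(70), np.int64(126)), (320, np.int64(106), np.int64(135)), (335, np.int64(116), np.int64(180)), (336, np.int64(150), np.int64(187))]
130 bars/cushions edges [(178, np.int64(188), np.int64(159)), (179, np.int64(188), np.int64(116)), (180, np.int64(159), np.int64(122)), (194, np.int64(131), np.int64(93)), (195, np.int64(126), np.int64(48)), (196, np.int64(93), np.int64(41)), (198, np.int64(41), np.int64(97)), (199, np.int64(45), np.int64(120)), (203, np.int64(105), np.int64(146)), (204, np.int64(107), np.int64(178)
[... 803 characters left out ...]
64(111), np.int64(159)), (226, np.int64(136), np.int64(177)), (282, np.int64(182), np.int64(148)), (283, np.int64(177), np.int64(108)), (284, np.int64(148), np.int64(109)), (288, np.int64(114), np.int64(33)), (289, np.int64(88), np.int64(14)), (313, np.int64(33), np.int64(133)), (314, np.int64(62), np.int64(158)), (317, np.int64(158), np.int64(110)), (330, np.int64(108), np.int64(153)), (331, np.int64(105), np.int64(189)), (332, np.int64(153), np.int64(188))]
bar far ends [[ 0.74847437  0.09948954]
 [ 0.76730223 -0.02444963]] 0.12536110047727256
yaw 0.15075946521214317 mid [0.7578883  0.03751995] stand [0.66890915 0.02400294]
cushion gap 0.06505501969400615 [0.696786   0.02911937 0.169     ]
```

arm_command --steps '[0,0.14,0.04,0,0,0,0,0,0.5,0,0,0,0,0.8,0,0,0,0,0.8,0,0,0,0,0.8,0,0,0,0,0.8,0,0,0,0,0.5,0,0,0,0,0,0]'

```text
time: 7.87
eef_pos: [0.6682, 0.0245, 0.2179]
tcp_rot: [0.997, 0.075, -0.004, -0.001]
contact_force: [-0.0, -0.2, -4.5]
opening: 0.433
finger_force: 41.2
```

arm_command --steps '[0,0,0,0.3,0,0,0,0,0.2,0,0,0,0,0.2,0,0,0,0,0.2,0,0,0,0,0,0,0,0,0,0,0]'

```text
time: 8.37
eef_pos: [0.6705, 0.0242, 0.2008]
tcp_rot: [0.997, 0.074, -0.0, -0.0]
contact_force: [-0.4, -0.8, -2.9]
opening: 0.435
finger_force: 41.3
```

arm_command --steps '[0,0,0,0.15,0,0,0,0,0.1,0,0,0,0,0,0,0,0,0,0,0]'

```text
time: 8.7
eef_pos: [0.6704, 0.0243, 0.1943]
tcp_rot: [0.997, 0.074, -0.0, -0.0]
contact_force: [-0.2, -0.4, -2.1]
opening: 0.431
finger_force: 41.3
```

arm_command --steps '[0,0,0,0.06,0,0,0,0,0.04,0,0,0,0,0,0,0,0,0,0,0]'

```text
time: 9.03
eef_pos: [0.6708, 0.0242, 0.1926]
tcp_rot: [0.997, 0.074, 0.0, 0.0]
contact_force: [-0.2, 0.5, -1.3]
opening: 0.427
finger_force: 41.4
```

arm_command --steps '[0,0,0,0.04,0,0,0,0,0.02,0,0,0,0,0,0,0,0,0,0,0]'

```text
time: 9.37
eef_pos: [0.6712, 0.0243, 0.1926]
tcp_rot: [0.997, 0.074, 0.001, 0.0]
contact_force: [-3.0, 0.8, 5.5]
opening: 0.431
finger_force: 41.9
```

arm_command --steps '[55,0,0,0,0,55,0,0,0,0,100,0,0,0,0,100,0,0,0,0,100,0,0,0,0,100,0,0,0,0,100,0,0,0,0,100,0,0,0,0]'

```text
time: 10.03
eef_pos: [0.6706, 0.0242, 0.1905]
tcp_rot: [0.997, 0.074, -0.0, -0.0]
contact_force: [-0.6, -0.3, -0.2]
opening: 0.999
finger_force: 0.0
```

arm_command --steps '[100,0,0,-0.3,0,100,0,0,-0.8,0,100,0,0,-1,0,100,0,0,-1,0,100,0,0,-0.5,0,100,-0.8,0,0,0,100,-1,0,0,0,100,-1,0,0,0]'

```text
time: 10.7
eef_pos: [0.6007, 0.0137, 0.2808]
tcp_rot: [0.997, 0.074, 0.0, 0.0]
contact_force: [0.7, 0.1, 0.5]
opening: 1.001
finger_force: 0.0
```

arm_command --steps '[100,-1,0,0,0,100,-1,0,0,0,100,-1,0,0,0,100,-0.4,0,0,0,100,0,0,0,0,100,0,0,0,0]'

```text
time: 11.2
eef_pos: [0.5177, 0.0012, 0.2811]
tcp_rot: [0.997, 0.074, 0.001, 0.0]
contact_force: [-0.1, -0.4, 0.0]
opening: 1.0
finger_force: 0.0
```

```bash
python3 - <<'E'
from h import *
s=ctrl.get_state();m=ctrl.camera_model("wrist");im=ctrl.read_camera("wrist")[:,:,::-1]
cv2.imwrite("pics/w3.png",im);print(s["time"],s["eef_pos"],s["tcp_rot"])
R=cv2.Rodrigues(m["rvec"])[0];print("cam",-R.T@m["tvec"].ravel(),R[2])
hsv=cv2.cvtColor(im,cv2.COLOR_BGR2HSV)
b=blob((hsv[...,1]>110)&(hsv[...,0]>14)&(hsv[...,0]<35));ys,xs=np.nonzero(b)
print(cv2.minAreaRect(np.c_[xs,ys].astype(np.float32)))
cx,cy=int(xs.mean()),int(ys.mean());print(cx,cy)
for y in range(ys.min()-4,ys.max()+5,2): print(y,im[y,cx-28:cx-20].mean(0).astype(int),end=" ")
E
```

```text
11.2 [0.51769875 0.00117233 0.2810733 ] [9.97247672e-01 7.41375321e-02 8.33617670e-04 1.06840057e-04]
cam [0.58281691 0.01162444 0.42326852] [-0.25459587 -0.03873988 -0.96627127]
((253.0, 183.99998474121094), (95.99998474121094, 31.999996185302734), -0.0)
252 184
164 [135 140 135] 166 [139 142 137] 168 [ 48  82 102] 170 [21 72 97] 172 [22 75 97] 174 [25 74 98] 176 [25 72 94] 178 [ 39 121 142] 180 [ 37 115 142] 182 [ 29 104 138] 184 [ 31  89 119] 186 [ 31  85 109] 188 [ 31  90 120] 190 [ 32 104 138] 192 [ 32 104 138] 194 [ 32 103 136] 196 [25 60 80] 198 [18 61 83] 200 [35 64 82] 202 [146 145 141] 204 [149 147 141]
```

View pics/w3.png

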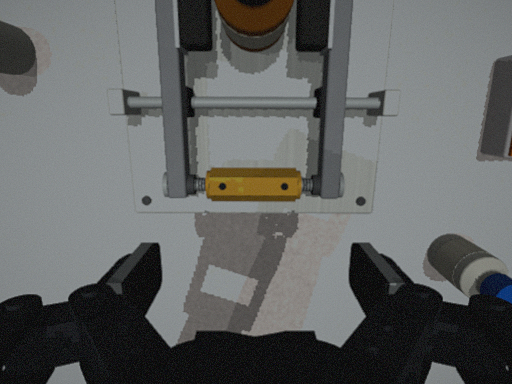

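The wrist view shows the sleeve at columns 205-301 and rows 168-201. Its facet edges are at about rows 177.5 and 195.5, its top facet is nearly level with two holes, no red is visible, and the bottle stands between the cushions.

```bash
python3 - <<'E'
from h import *
from scipy.optimize import brentq
m=ctrl.camera_model("wrist");im=cv2.imread("pics/w3.png").astype(float)
prof=im[160:208,240:265].mean(1).sum(1);g=np.diff(prof)
print([(160+i,int(v)) for i,v in enumerate(g) if abs(v)>25])
s=ctrl.get_state();yaw=.147;x=np.array([np.cos(yaw),np.sin(yaw),0])
R=cv2.Rodrigues(m["rvec"])[0];C=-R.T@m["tvec"].ravel()
def rr(row):
    p=ray(m,(253,row),.155)[0]; o=np.array([.52,.002,.155])
    a=np.array([(C-o)@x,C[2]-.155]);b=np.array([(p-o)@x,0]);d=(b-a)/np.linalg.norm(b-a);return a,d
def ang(row,x0,r=.015):
    a,d=rr(row);a=a-[x0,0];B=a@d;t=-B-np.sqrt(max(B*B-a@a+r*r,0));q=a+t*d;return np.degrees(np.arctan2(q[1],q[0]))
for e1,e2 in((177.5,195.5),(177.5,196),(178,195.5)):
    for x0 in(-.002,-.001,0,.001,.002,.003): print(e1,e2,x0,round(ang(e1,x0),1),round(ang(e2,x0),1))
for row in(168,201.5):
    a,d=rr(row);n=np.array([-d[1],d[0]]);print("silh",row,"x crossing",rr(row)[0]@n/n[0])
# bar inner/outer columns near row 130 -> spacing
gr=im[130].mean(1);print([(c,int(gr[c+1]-gr[c-1])) for c in range(150,350) if abs(gr[c+1]-gr[c-1])>30])
E
```

```text
[(166, -74), (167, -104), (168, -47), (176, 66), (177, 40), (194, -64), (195, -46), (200, 137), (201, 94)]
177.5 195.5 -0.002 32.2 94.8
177.5 195.5 -0.001 37.4 98.8
177.5 195.5 0 42.2 102.9
177.5 195.5 0.001 46.7 107.1
177.5 195.5 0.002 51.0 111.6
177.5 195.5 0.003 55.1 116.3
177.5 196 -0.002 32.2 96.5
177.5 196 -0.001 37.4 100.5
177.5 196 0 42.2 104.7
177.5 196 0.001 46.7 109.0
177.5 196 0.002 51.0 113.6
177.5 196 0.003 55.1 118.5
178 195.5 -0.002 34.5 94.8
178 195.5 -0.001 39.5 98.8
178 195.5 0 44.1 102.9
178 195.5 0.001 48.6 107.1
178 195.5 0.002 52.8 111.6
178 195.5 0.003 56.9 116.3
silh 168 x crossing 0.01744640418655169
silh 201.5 x crossing -0.012760409885556443
[(163, -54), (182, -52), (183, -38), (187, 32), (188, 33), (194, 35), (195, 48), (308, -49), (319, -61), (320, -44), (324, 52), (325, 38), (343, 41), (344, 48)]
```

```bash
python3 - <<'E'
from h import *
m=ctrl.camera_model("wrist");im=cv2.imread("pics/w3.png").astype(float)
for r0 in(142,155,188):
    gr=im[r0-3:r0+4].mean((0,2));g=np.gradient(gr);print(r0,[(c,int(g[c])) for c in range(150,350) if abs(g[c])>10 and abs(g[c])>=max(abs(g[c-1]),abs(g[c+1]))])
S=ray(m,[(204.5,186),(301.5,186)],.168);k=.074/np.linalg.norm(S[0]-S[1]);print("scale",k)
im2=cv2.imread("pics/w3.png");cv2.imwrite("pics/c3.png",cv2.resize(im2[120:215,145:360],None,fx=3.6,fy=3.6,interpolation=cv2.INTER_CUBIC))
D=ray(m,[(147,201),(361,201)],.1);print("deck holes",np.linalg.norm(D[0]-D[1]))
for a,b in(((163.5,130),(343.5,130)),((182.5,130),(324.5,130))):
    P=ray(m,[a,b],.166);print(np.linalg.norm(P[0]-P[1]),np.linalg.norm(P[0]-P[1])*k)
E
```

```text
142 [(164, -24), (183, -24), (188, 30), (196, 27), (307, -19), (318, -19), (324, 21), (343, 21)]
155 [(165, -23), (183, -21), (188, 26), (196, 21), (307, -24), (318, -22), (323, 20), (342, 20)]
188 [(166, -18), (185, -19), (196, 19), (219, -17), (225, 16), (281, -18), (287, 17), (302, -17), (307, 11), (312, -16), (321, 17), (340, 19)]
scale 0.9107713363292774
deck holes 0.23004552891764887
0.14514383895058053 0.13219284816098165
0.11448645382250072 0.1042709805395191
```

View pics/c3.png

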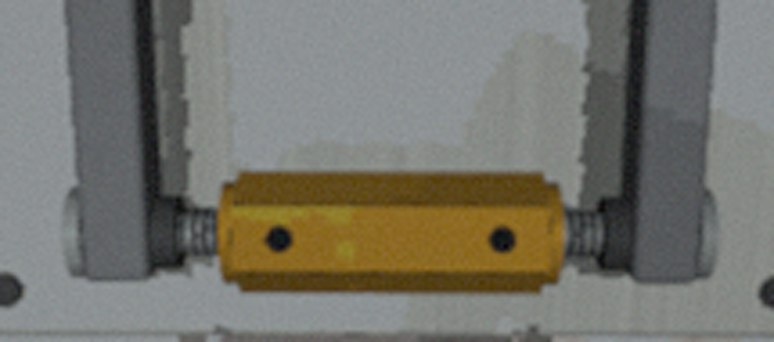

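The crop shows the top facet with two holes, a dark far facet and a thin near facet. The bar spacing of about 130-131 mm puts θ at about 98°. The plan is to push down on the +x side with the shut fingers' edge, one flat at a time.

arm_command --steps '[0,0.6,0,0,0,0,0.56,0,0.3,0,0,0,0,0.8,0,0,0,0,0.9,0,0,0,0,0.9,0,0,0,0,0.8,0,0,0,0,0.5,0,0,0,0,0.2,0]' --squeeze 60

```text
time: 11.92
eef_pos: [0.5454, 0.0059, 0.1676]
tcp_rot: [0.997, 0.074, -0.002, -0.001]
contact_force: [-0.6, -0.1, 0.5]
opening: -0.0
finger_force: 0.0
```

arm_command --steps '[0,0,0,0,0,0,0,0,0,0,0,0,0,0.1,0,0,0,0,0.1,0,0,0,0,0,0,0,0,0,0,0]'

```text
time: 12.42
eef_pos: [0.5461, 0.0055, 0.1661]
tcp_rot: [0.997, 0.074, 0.0, 0.0]
contact_force: [-1.2, 0.2, 0.3]
opening: -0.0
finger_force: 0.0
```

arm_command --steps '[0,0,0,0.2,0,0,0,0,0.15,0,0,0,0,0,0,0,0,0,0,0]'

```text
time: 12.75
eef_pos: [0.5456, 0.0056, 0.1562]
tcp_rot: [0.997, 0.074, -0.001, -0.0]
contact_force: [-0.3, -0.9, 0.3]
opening: 0.0
finger_force: 0.0
```

arm_command --steps '[0,0,0,0.1,0,0,0,0,0,0,0,0,0,0,0]'

```text
time: 13.0
eef_pos: [0.5459, 0.0055, 0.1542]
tcp_rot: [0.997, 0.074, -0.0, -0.0]
contact_force: [-0.2, -0.1, 0.4]
opening: -0.001
finger_force: 0.0
```

arm_command --steps '[0,0,0,0.1,0,0,0,0,0,0,0,0,0,0,0]'

```text
time: 13.25
eef_pos: [0.5465, 0.0055, 0.152]
tcp_rot: [0.997, 0.074, 0.001, 0.0]
contact_force: [2.0, 0.3, -0.2]
opening: 0.004
finger_force: 0.7
```

arm_command --steps '[0,0,0,0.1,0,0,0,0,0,0,0,0,0,0,0]'

```text
time: 13.5
eef_pos: [0.5471, 0.0055, 0.15]
tcp_rot: [0.997, 0.074, 0.002, 0.0]
contact_force: [4.1, 0.8, 1.0]
opening: -0.0
finger_force: 1.9
```

arm_command --steps '[0,0.05,0,-0.3,0,0,0,0,-0.6,0,0,-0.35,0,0,0,0,0,0,0,0,0,0,0,0,0]'

```text
time: 13.92
eef_pos: [0.5372, 0.0045, 0.171]
tcp_rot: [0.997, 0.074, -0.001, -0.0]
contact_force: [0.3, -0.4, -0.3]
opening: 0.001
finger_force: 0.0
```

arm_command --steps '[0,0,0,0.1,0,0,0,0,0.06,0,0,0,0,0,0,0,0,0,0,0]'

```text
time: 14.25
eef_pos: [0.5383, 0.0045, 0.1672]
tcp_rot: [0.997, 0.074, -0.0, -0.0]
contact_force: [0.0, -0.6, 0.1]
opening: 0.0
finger_force: 0.0
```

arm_command --steps '[0,0,0,0.08,0,0,0,0,0,0,0,0,0,0,0]'

```text
time: 14.5
eef_pos: [0.5392, 0.0044, 0.1662]
tcp_rot: [0.997, 0.074, 0.001, 0.0]
contact_force: [1.6, 0.7, 1.1]
opening: 0.003
finger_force: 1.2
```

arm_command --steps '[0,0.01,0,0.04,0,0,0.01,0,0.04,0,0,0.01,0,0.04,0,0,0,0,0,0]'

```text
time: 14.83
eef_pos: [0.5407, 0.0044, 0.1645]
tcp_rot: [0.997, 0.074, 0.002, 0.0]
contact_force: [0.8, -0.9, 6.6]
opening: -0.0
finger_force: 2.6
```

arm_command --steps '[0,0.02,0,0.04,0,0,0.02,0,0.04,0,0,0.02,0,0.04,0,0,0,0,0,0]'

```text
time: 15.17
eef_pos: [0.5425, 0.0046, 0.1611]
tcp_rot: [0.997, 0.074, 0.002, 0.0]
contact_force: [2.9, 0.7, 4.8]
opening: -0.002
finger_force: 2.6
```

arm_command --steps '[0,0.38,0,0,0,0,0,0,0.3,0,0,0,0,0.15,0,0,-0.1,0,0,0,0,-0.12,0,0,0,0,-0.12,0,0,0,0,0,0,0,0]'

```text
time: 15.75
eef_pos: [0.5468, 0.0059, 0.1478]
tcp_rot: [0.997, 0.073, 0.009, -0.001]
contact_force: [19.4, 4.6, -12.7]
opening: 0.002
finger_force: 9.6
```

arm_command --steps '[0,0,0,0.1,0,0,0,0,0.1,0,0,0,0,0,0]'

```text
time: 16.0
eef_pos: [0.547, 0.0056, 0.1467]
tcp_rot: [0.997, 0.074, 0.008, -0.0]
contact_force: [11.2, 3.7, 2.7]
opening: 0.004
finger_force: 5.7
```

arm_command --steps '[0,0,0,0.1,0,0,0,0,0.1,0,0,0,0,0,0]'

```text
time: 16.25
eef_pos: [0.5472, 0.0049, 0.1423]
tcp_rot: [0.997, 0.074, 0.008, 0.001]
contact_force: [10.3, 1.7, 5.9]
opening: -0.0
finger_force: 5.2
```

arm_command --steps '[0,-0.15,0,0,0,0,-0.15,0,0.05,0,0,-0.05,0,0.1,0,0,0,0,0.1,0]'

```text
time: 16.58
eef_pos: [0.5472, 0.0047, 0.1417]
tcp_rot: [0.997, 0.072, 0.02, 0.0]
contact_force: [23.1, 9.9, 13.3]
opening: 0.001
finger_force: 12.2
```

arm_command --steps '[0,-0.05,0,0.1,0,0,-0.05,0,0.1,0,0,-0.05,0,0.1,0]'

```text
time: 16.83
eef_pos: [0.5462, 0.0045, 0.1359]
tcp_rot: [0.997, 0.072, 0.024, 0.0]
contact_force: [29.4, 13.4, 20.1]
opening: 0.001
finger_force: 15.6
```

arm_command --steps '[0,0.5,0,-0.1,0,0,0.1,0,-0.6,0,0,0,0,-1,0,0,-0.2,0,-1,0,0,-0.5,0,-1,0,0,-0.3,0,-1,0,0,0,0,-0.7,0,0,0,0,0,0]'

```text
time: 17.5
eef_pos: [0.5206, 0.0012, 0.264]
tcp_rot: [0.997, 0.074, 0.003, 0.001]
contact_force: [0.5, 0.1, 0.6]
opening: 0.007
finger_force: 0.0
```

```bash
cat > look.py <<'E'
from h import *
import sys
# facet edges of the sleeve: corner angles (deg, shaker xz plane) from rays through edge rows
s=ctrl.get_state();m=ctrl.camera_model("wrist");im=ctrl.read_camera("wrist")[:,:,::-1].copy()
cv2.imwrite(f"pics/{sys.argv[1]}.png",im);im=im.astype(float)
ax=np.array([.522,.0023,.155]);yaw=.147;x=np.array([np.cos(yaw),np.sin(yaw),0]);y=np.array([-x[1],x[0],0])
R=cv2.Rodrigues(m["rvec"])[0];C=-R.T@m["tvec"].ravel()
c0=int(round(proj(m,[ax+[0,0,.013]])[0][0]));rw=[proj(m,[ax+x*d])[0][1] for d in(.026,-.026)]
a,b=int(rw[0]),int(rw[1]);prof=im[a:b,c0-12:c0+13].mean(1).sum(1);g=np.gradient(prof)
print("t",round(s["time"],2),"pos",s["eef_pos"].round(4),"col",c0)
for i in range(1,len(g)-1):
    if abs(g[i])>15 and abs(g[i])>=max(abs(g[i-1]),abs(g[i+1])):
        p=ray(m,(c0,a+i+.0),.155)[0];A=np.array([(C-ax)@x,C[2]-.155]);d=np.array([(p-ax)@x,0])-A;d/=np.linalg.norm(d)
        B=A@d;D=B*B-A@A+.015**2
        q=A+(-B-np.sqrt(D))*d if D>0 else A-B*d
        print("row",a+i,int(g[i]),"angle",round(np.degrees(np.arctan2(q[1],q[0])),1),"hit" if D>0 else "miss %.1f mm"%(1e3*np.linalg.norm(q)))
# bar spacing (z=.166) along a row clear of the bottle
r=int(proj(m,[ax+x*.025])[0][1]);gr=np.gradient(im[r-3:r+4].mean((0,2)))
l,rg=[int(proj(m,[ax+x*.025+y*d+[0,0,.011]])[0][0]) for d in(.066,-.066)]
e=[np.argmin(gr[l-25:l+1])+l-25,np.argmax(gr[rg:rg+25])+rg]
P=ray(m,[(e[0],r),(e[1],r)],.166);print("bars outer",e,(np.linalg.norm(P[0]-P[1])*1e3).round(2))
E
python3 look.py w4
```

```text
t 17.5 pos [0.5206 0.0012 0.264 ] col 254
row 176 -141 angle 3.6 hit
row 180 72 angle 29.9 hit
row 210 62 angle 138.3 hit
row 213 -22 angle 162.2 miss 16.1 mm
row 220 -35 angle 160.9 miss 21.9 mm
bars outer [np.int64(159), np.int64(345)] 143.96
```

arm_command --steps '[0,0.5,0,0.7,0,0,0.34,0,0.9,0,0,0,0,0.9,0,0,0,0,0.8,0,0,0,0,0.4,0,0,0,0,0.1,0,0,0,0,0,0,0,0,0,0,0]'

```text
time: 18.22
eef_pos: [0.5399, 0.005, 0.1636]
tcp_rot: [0.997, 0.074, -0.001, -0.001]
contact_force: [0.7, 0.9, -0.2]
opening: -0.003
finger_force: 0.6
```

arm_command --steps '[0,0,0,0.1,0,0,0,0,0.1,0,0,0,0,0.1,0,0,0,0,0,0]'

```text
time: 18.55
eef_pos: [0.5429, 0.0047, 0.1606]
tcp_rot: [0.997, 0.074, 0.004, 0.0]
contact_force: [1.6, 1.4, 10.7]
opening: 0.003
finger_force: 4.8
```

arm_command --steps '[0,0,0,0.08,0,0,0,0,0.08,0,0,0,0,0,0]'

```text
time: 18.8
eef_pos: [0.5444, 0.0047, 0.1578]
tcp_rot: [0.997, 0.074, 0.006, 0.001]
contact_force: [3.1, 2.7, 12.0]
opening: -0.003
finger_force: 5.5
```

arm_command --steps '[0,-0.03,0,0.08,0,0,-0.03,0,0.08,0,0,-0.03,0,0.08,0,0,-0.03,0,0.08,0]'

```text
time: 19.13
eef_pos: [0.5456, 0.0047, 0.1526]
tcp_rot: [0.997, 0.073, 0.012, 0.0]
contact_force: [10.7, 5.3, 15.3]
opening: -0.001
finger_force: 8.1
```

arm_command --steps '[0,-0.04,0,0.08,0,0,-0.04,0,0.08,0,0,-0.04,0,0.08,0,0,-0.04,0,0.08,0]'

```text
time: 19.47
eef_pos: [0.5458, 0.0037, 0.1465]
tcp_rot: [0.997, 0.073, 0.018, 0.001]
contact_force: [20.3, 5.8, 15.4]
opening: -0.001
finger_force: 10.5
```

arm_command --steps '[0,-0.08,0,0.1,0,0,-0.08,0,0.1,0,0,-0.05,0,0.1,0,0,0,0,0.1,0]'

```text
time: 19.8
eef_pos: [0.5464, 0.0021, 0.1413]
tcp_rot: [0.997, 0.073, 0.025, 0.003]
contact_force: [25.9, 6.1, 21.5]
opening: -0.0
finger_force: 13.7
```

arm_command --steps '[0,0.6,0,-0.1,0,0,0.1,0,-0.6,0,0,0,0,-1,0,0,-0.2,0,-1,0,0,-0.4,0,-1,0,0,-0.3,0,-0.7,0,0,0,0,-0.3,0,0,0,0,0,0]'

```text
time: 20.47
eef_pos: [0.5238, 0.0019, 0.2463]
tcp_rot: [0.997, 0.074, 0.002, 0.001]
contact_force: [-0.4, -0.5, 0.0]
opening: -0.0
finger_force: 0.0
```

```bash
python3 look.py w5
```

```text
t 20.47 pos [0.5238 0.0019 0.2463] col 255
row 184 -143 angle 0.7 hit
row 188 71 angle 26.6 hit
row 208 -22 angle 88.6 hit
row 216 -20 angle 114.6 hit
row 221 55 angle 140.8 hit
row 231 -76 angle 158.7 miss 21.8 mm
bars outer [np.int64(155), np.int64(350)] 140.72
```

arm_command --steps '[0,0.4,0,0.5,0,0,0.32,0,0.9,0,0,0,0,0.9,0,0,0,0,0.6,0,0,0,0,0.2,0,0,0,0,0,0,0,0,0,0,0]'

```text
time: 21.1
eef_pos: [0.5402, 0.0049, 0.1653]
tcp_rot: [0.997, 0.074, -0.002, -0.0]
contact_force: [0.0, -0.8, 0.4]
opening: -0.002
finger_force: 0.0
```

arm_command --steps '[0,0,0,0.1,0,0,0,0,0.1,0,0,0,0,0.1,0,0,0,0,0.08,0,0,0,0,0,0]'

```text
time: 21.52
eef_pos: [0.5429, 0.0049, 0.1609]
tcp_rot: [0.997, 0.074, 0.003, 0.0]
contact_force: [0.3, 0.1, 9.7]
opening: -0.001
finger_force: 3.9
```

arm_command --steps '[0,0,0,0.08,0,0,0,0,0.08,0,0,0,0,0,0]'

```text
time: 21.77
eef_pos: [0.5451, 0.0046, 0.1585]
tcp_rot: [0.997, 0.074, 0.006, 0.001]
contact_force: [2.1, 2.0, 10.9]
opening: -0.003
finger_force: 5.0
```

arm_command --steps '[0,-0.05,0,0.08,0,0,-0.04,0,0.08,0,0,-0.03,0,0.08,0,0,-0.03,0,0.08,0]'

```text
time: 22.1
eef_pos: [0.5462, 0.0047, 0.1538]
tcp_rot: [0.997, 0.073, 0.013, 0.0]
contact_force: [11.9, 5.1, 15.0]
opening: -0.003
finger_force: 9.0
```

arm_command --steps '[0,-0.04,0,0.08,0,0,-0.04,0,0.08,0,0,-0.04,0,0.08,0,0,-0.04,0,0.08,0]'

```text
time: 22.43
eef_pos: [0.5456, 0.0046, 0.1467]
tcp_rot: [0.997, 0.073, 0.018, 0.0]
contact_force: [21.0, 8.4, 13.4]
opening: 0.001
finger_force: 10.8
```

arm_command --steps '[0,-0.08,0,0.1,0,0,-0.08,0,0.1,0,0,-0.05,0,0.1,0,0,0,0,0.1,0]'

```text
time: 22.77
eef_pos: [0.5463, 0.0025, 0.1419]
tcp_rot: [0.997, 0.073, 0.025, 0.003]
contact_force: [25.2, 6.1, 20.3]
opening: -0.003
finger_force: 13.1
```

arm_command --steps '[0,0.6,0,-0.1,0,0,0.1,0,-0.6,0,0,0,0,-1,0,0,-0.2,0,-1,0,0,-0.4,0,-1,0,0,-0.3,0,-0.7,0,0,0,0,-0.3,0,0,0,0,0,0]'

```text
time: 23.43
eef_pos: [0.5242, 0.0019, 0.2475]
tcp_rot: [0.997, 0.074, 0.002, 0.001]
contact_force: [0.5, 0.8, -0.7]
opening: 0.002
finger_force: 0.0
```

```bash
python3 look.py w6
```

```text
t 23.43 pos [0.5242 0.0019 0.2475] col 255
row 184 -139 angle -5.2 hit
row 189 74 angle 29.5 hit
row 208 -20 angle 88.0 hit
row 216 -19 angle 113.9 hit
row 221 51 angle 139.5 hit
row 231 -73 angle 158.8 miss 21.7 mm
bars outer [np.int64(158), np.int64(347)] 137.14
```

arm_command --steps '[0,0.38,0,0.5,0,0,0.32,0,0.9,0,0,0,0,0.9,0,0,0,0,0.6,0,0,0,0,0.25,0,0,0,0,0,0,0,0,0,0,0]'

```text
time: 24.07
eef_pos: [0.5399, 0.0049, 0.1647]
tcp_rot: [0.997, 0.074, -0.002, -0.0]
contact_force: [0.4, 0.1, -0.0]
opening: -0.001
finger_force: 0.0
```

arm_command --steps '[0,0,0,0.1,0,0,0,0,0.1,0,0,-0.02,0,0.1,0,0,-0.02,0,0.08,0,0,0,0,0,0]'

```text
time: 24.48
eef_pos: [0.5426, 0.0048, 0.161]
tcp_rot: [0.997, 0.074, 0.004, 0.0]
contact_force: [0.1, 1.8, 11.4]
opening: -0.001
finger_force: 4.8
```

arm_command --steps '[0,-0.02,0,0.08,0,0,-0.02,0,0.08,0,0,0,0,0,0]'

```text
time: 24.73
eef_pos: [0.5438, 0.0048, 0.1588]
tcp_rot: [0.997, 0.074, 0.007, 0.0]
contact_force: [4.9, 4.1, 14.5]
opening: 0.001
finger_force: 6.2
```

arm_command --steps '[0,-0.04,0,0.08,0,0,-0.03,0,0.08,0,0,-0.03,0,0.08,0,0,-0.03,0,0.08,0]'

```text
time: 25.07
eef_pos: [0.5452, 0.0048, 0.1542]
tcp_rot: [0.997, 0.073, 0.014, 0.0]
contact_force: [11.5, 6.2, 18.5]
opening: 0.0
finger_force: 9.4
```

arm_command --steps '[0,-0.04,0,0.08,0,0,-0.04,0,0.08,0,0,-0.04,0,0.08,0,0,-0.04,0,0.08,0]'

```text
time: 25.4
eef_pos: [0.5457, 0.0038, 0.148]
tcp_rot: [0.997, 0.073, 0.021, 0.001]
contact_force: [21.5, 6.5, 17.3]
opening: 0.002
finger_force: 11.4
```

arm_command --steps '[0,-0.08,0,0.1,0,0,-0.08,0,0.1,0,0,-0.05,0,0.1,0,0,0,0,0.1,0]'

```text
time: 25.73
eef_pos: [0.5464, 0.0019, 0.1426]
tcp_rot: [0.997, 0.073, 0.028, 0.003]
contact_force: [27.7, 6.0, 21.9]
opening: 0.0
finger_force: 14.6
```

arm_command --steps '[0,0.6,0,-0.1,0,0,0.15,0,-0.6,0,0,0,0,-1,0,0,-0.2,0,-1,0,0,-0.4,0,-1,0,0,-0.3,0,-0.7,0,0,0,0,-0.3,0,0,0,0,0,0]'

```text
time: 26.4
eef_pos: [0.5235, 0.0018, 0.2466]
tcp_rot: [0.997, 0.074, 0.002, 0.001]
contact_force: [0.6, 0.2, -1.0]
opening: -0.0
finger_force: 0.0
```

```bash
python3 look.py w7
```

```text
t 26.4 pos [0.5235 0.0018 0.2466] col 255
row 183 -126 angle -12.4 miss 15.1 mm
row 188 63 angle 28.5 hit
row 208 -30 angle 90.0 hit
row 211 -37 angle 99.0 hit
row 218 23 angle 125.1 hit
row 221 60 angle 145.0 hit
bars outer [np.int64(159), np.int64(345)] 134.26
```

View pics/w7.png

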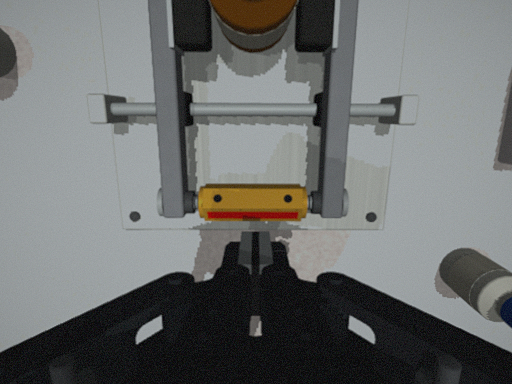

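The view shows both cushions close on the bottle, the red mark on the near upper flat at about (252,214), and corners near 30° and 90°, so θ is about 300°. I need about 24° more.

arm_command --steps '[0,0.4,0,0.5,0,0,0.32,0,0.9,0,0,0,0,0.9,0,0,0,0,0.6,0,0,0,0,0.22,0,0,0,0,0,0,0,0,0,0,0]'

```text
time: 27.03
eef_pos: [0.5396, 0.0048, 0.1646]
tcp_rot: [0.997, 0.074, -0.002, -0.0]
contact_force: [0.2, 1.0, -0.0]
opening: 0.002
finger_force: 0.0
```

arm_command --steps '[0,0,0,0.1,0,0,0,0,0.1,0,0,-0.02,0,0.1,0,0,-0.02,0,0.08,0,0,0,0,0,0]'

```text
time: 27.45
eef_pos: [0.5423, 0.0048, 0.1614]
tcp_rot: [0.997, 0.074, 0.004, 0.0]
contact_force: [0.4, 2.3, 14.2]
opening: 0.001
finger_force: 5.6
```

arm_command --steps '[0,-0.02,0,0.08,0,0,-0.02,0,0.06,0,0,0,0,0,0]'

```text
time: 27.7
eef_pos: [0.5433, 0.0048, 0.1596]
tcp_rot: [0.997, 0.074, 0.007, 0.0]
contact_force: [1.8, 4.5, 16.4]
opening: -0.002
finger_force: 6.8
```

arm_command --steps '[0,0.05,0,-0.4,0,0,0.05,0,-0.8,0,0,-0.1,0,-1,0,0,-0.4,0,-0.8,0,0,-0.3,0,-0.4,0,0,0,0,0,0,0,0,0,0,0]'

```text
time: 28.28
eef_pos: [0.5208, 0.0017, 0.2382]
tcp_rot: [0.997, 0.074, 0.0, 0.0]
contact_force: [-0.1, -0.3, -0.1]
opening: 0.003
finger_force: 0.0
```

```bash
python3 look.py w8; python3 - <<'E'
import cv2,numpy as np
for n in("w7","w8"):
    h=cv2.cvtColor(cv2.imread(f"pics/{n}.png"),cv2.COLOR_BGR2HSV);r=(h[...,1]>150)&((h[...,0]<6)|(h[...,0]>174))&(h[...,2]>60);r[:150]=0;r[235:]=0;r[:,320:]=0
    y,x=np.nonzero(r);print(n,len(y),y.min(),y.max(),y.mean())
E
```

```text
t 28.28 pos [0.5208 0.0017 0.2382] col 255
row 184 -75 angle 15.8 hit
row 206 -50 angle 85.9 hit
row 215 36 angle 113.5 hit
row 219 52 angle 131.0 hit
row 228 -19 angle 159.1 miss 19.7 mm
bars outer [np.int64(157), np.int64(350)] 133.81
w7 509 212 218 214.6483300589391
w8 752 207 215 210.5252659574468
```

```bash
python3 - <<'E'
from h import *
m=ctrl.camera_model("wrist");ax=np.array([.522,.0023,.155]);x=np.array([np.cos(.147),np.sin(.147),0])
R=cv2.Rodrigues(m["rvec"])[0];C0=-R.T@m["tvec"].ravel();p1=np.array([.5208,.0017,.2382])
for n,p,row in(("w7",np.array([.5235,.0018,.2466]),214.8),("w8",p1,210.8)):
    C=C0+p-p1;q=ray(m,(255,row),.155)[0];d3=q-C0
    for dx in(-.001,0,.001):
        A=np.array([(C-ax)@x-dx,C[2]-.155]);d=np.array([d3@x,d3[2]]);d/=np.linalg.norm(d);B=A@d;D=B*B-A@A+.013**2
        P=A+(-B-np.sqrt(max(D,0)))*d;print(n,dx,np.degrees(np.arctan2(P[1],P[0])).round(1))
E
```

```text
w7 -0.001 116.3
w7 0 122.5
w7 0.001 129.8
w8 -0.001 99.9
w8 0 104.8
w8 0.001 109.9
```

arm_command --steps '[0,0,0,-0.8,0,0,0,0,-1,0,0,0,0,-1,0,0,0,0,-0.5,0,0,0,0,0,0,0,0,0,0,0]'

```text
time: 28.83
eef_pos: [0.521, 0.0018, 0.3199]
tcp_rot: [0.997, 0.074, -0.001, -0.0]
contact_force: [0.3, 0.6, -0.2]
opening: -0.0
finger_force: 0.0
```

```bash
python3 - <<'E'
from h import *
a=ctrl.read_camera("side")[:,:,::-1];b=ctrl.read_camera("wrist")[:,:,::-1]
cv2.imwrite("pics/f.png",np.hstack([cv2.resize(a[110:260,150:310],(427,400),interpolation=2),cv2.resize(b[0:240,130:350],(367,400),interpolation=2)]))
E
```

```text
(no output)
```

View pics/f.png

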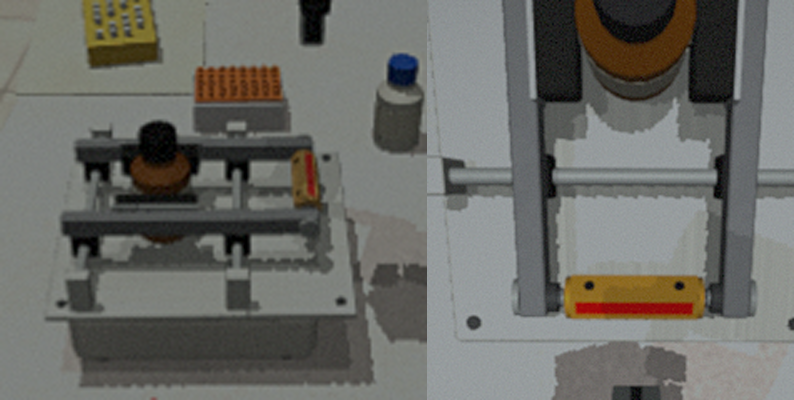

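The bottle stands upright at the middle of the cushions, both cushions press against it, the other objects are untouched and the arm is clear.

```bash
python3 -c "
from plant import ctrl
print(ctrl.sign_off())"
```

```text
the job is handed in; nothing more can be done
None
```

The amber bottle stands upright between the cushions at about the middle of their length. The sleeve is turned to about 317° by my camera estimate, just under a quarter turn past where the cushions should first touch (about 234°). The white bottle, tip box and dropper bottle were not touched. The job was handed in at about 29 s with the arm clear; sign-off returned no verdict.

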